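Fit the red candle into the iron candlestick

ROBOT

A 7-joint arm with a two-finger parallel gripper is mounted at the origin on the work surface. World frame = base frame: x ahead of the robot, y to its left, z up, the work surface at z = 0. Lengths are in m, angles in rad, forces in N, time in s.
With the tool pointing down it reaches from about 0.4 to 0.85 m from the base axis. Payload 10.4 kg.
Tool frame: the origin (TCP) lies between the finger pads; the fingertips stand 11 mm ahead of it and the grasp point (between the pads) lies 8 mm behind it (r.tcp_to_tips is the distance from the TCP to the fingertips, in m); z points along the fingers, y is the line along which they close (so a half turn about z gives the same grasp; the last joint's range is limited). The gripper opens to 87 mm and grips with 3 to 60 N. Pads are 19 mm wide; open, the fingers measure 117 mm over their backs; the gripper's body (75 mm by 190 mm) begins 51 mm behind the grasp point.
Start: joints at [1.155, 0.332, -0.065, 1.46, 0.022, 1.35, -0.088], TCP at [0.239, -0.577, 0.234] pointing down, gripper open.
Joint ranges: [-2.6, 2.6], [-0.5, 2.12], [-1.47, 1.34], [0.16, 2.42], [-1.27, 4.41], [0.06, 2.06], [-2.6, 2.6]. Speed limits (rad/s): [2.22, 2.22, 2.79, 2.79, 3.14, 3.14, 3.14].

INTERFACE

Orientations are given as a unit quaternion [x, y, z, w].
In Python, from bench import r gives the robot as it stands. The module is installed in compiled form; this text tells all that it offers.
- The arm moves only by the shell command python3 -m crank 'ROWS' [FORCE]. ROWS is JSON, a list of rows, each an object of numbers: "claw": the closure, from -1 (fully open) to 1 (shut); "dx", "dy", "dz": the shift along the tool's x, y, z each as a share of 3 cm, from -1 to 1; "ax", "ay", "az": the turn, a rotation vector about the tool's x, y, z each as a share of 6 degrees, from -1 to 1. A call has 1 to 8 rows; each row shifts and turns the commanded pose from where the row before left it, along the tool's axes as they then stand; what a row does not reach is not made up. A row lasts 1/12 s, in which the tool goes at most 41.7 mm and 7.16 degrees, less where a joint would pass 70% of its speed; a pose out of reach is approached as far as the arm can. A call with a number of a shift or a turn outside -1 to 1 is refused whole. A call with a gripper value outside its range is refused whole. The fingers move at their own pace and stop on an object; FORCE is the grip in N (left out, the last holds). Time passes only in rows, so rows that do not move let the fingers close. It gives the time, the measured TCP pose, the force, the opening and the grip force at its end, in the units of the state.
- r.read_state(): the state, without advancing time (a new reading comes with each control period).
- r.camera(name): name is "scene" or "top" or "wrist"; returns a dict with "color" (384x512x3 uint8, red, green, blue), "mtx" (3x3 intrinsics, pixels), "k1" (the pictures are not rectified: a ray, as slopes to the right and down, at radius r is drawn at 1 + k1 r^2 times it, then the intrinsics apply), "R" (3x3) and "t" (3): a world point X has camera coordinates R X + t; the wrist camera has in their place "hand_eye" (4x4, takes a point from camera to tool coordinates, whose origin is the TCP and whose axes are the flange's). Camera axes: x right, y down, z forward; pixel columns grow to the right and rows downward; lengths in m; the calibration is good to about 2 mm. A picture is of the moment at which its call begins: read the wrist's pose just before it. There is no depth.
- r.close_job(): hands the job in; it is judged then, once.
The state is a dict: "time": time; "joint_positions": joint angles; "joint_vel": joint speeds; "joint_torque": joint torques, N m; "ee_pos": TCP position; "eef_rot": TCP orientation; "ft_force": force on the tool from outside, world axes, zero at the start; "torque": the same for the moment, N m; "width": finger opening in m; "grip_force": force on a finger pad.
Only numpy, scipy, OpenCV 4.12 (cv2) and the standard library are available. Lean on these libraries where they do the work, as an engineer would, in place of code of your own. Each camera call takes 0.05 s, during which the arm holds its last target. There are 200 camera calls.

TASK

Dress the gift-shop counter: pick up the red LED candle and lower it, base first, all the way down into the socket of the black iron candlestick, letting go only once it is down in the socket, so that it stands upright. The iron candlestick stays standing where it is, and the ivory candle and the pale wooden candlestick are left alone.

Things in the scene. Friction and masses are not known exactly. Their poses are not given: they have to be found in the camera images.
- red_candle: Candle to fit: loose rigid plastic LED candle, red, a cylinder 30 mm across and 115 mm tall with a small yellow plastic flame on top (12 mm wide, 16 mm tall; 131 mm in all), about 80 g. Starts standing on the counter. Origin: centre of its flat underside; z runs up towards the flame.
- iron_stick: Candlestick to fill: black iron, brass-lined socket, round, loose, 1.2 kg, standing, 120 mm tall, foot 110 mm across, cup 76 mm across at the rim. Blind socket in its top: funnel 64 mm wide at the rim, 38 mm at height 108, then a straight 38 mm bore to a flat floor at height 70 mm. Origin: centre of the foot's underside, on the socket axis; z up. A fitted candle's origin lies at z = 70 mm here.
- ivory_candle: Bystander to leave alone: a loose LED candle of the same shape and size as the red one, but ivory white. Origin: centre of its underside; z up.
- wood_stick: Bystander: empty candlestick of the same height, foot and socket as the iron one, but pale turned wood, loose, 0.6 kg. Origin: centre of its underside; z up. (Two wrapped soaps, 26 mm tall, and a blue jar, under 80 mm, also lie on the counter.)
There are look-alikes about, which are no part of the job. Of the things that look like the red_candle, take the one that is nearest to the robot's base at the start. Of the things that look like the iron_stick, take the one that is farthest to the robot's left at the start.

How it is judged:
On the way:
1. the red candle, still held, is at least 30 mm down in the iron candlestick's socket (z of red_candle in the frame of iron_stick between 0.06 and 0.09 m and horizontal distance between red_candle and iron_stick below 0.012 m and contact force between the fingers and red_candle above 0.5 N), for 0.1 s.
At the end, for the whole second after the job is handed in: The red candle rests, released, on the iron candlestick's socket floor (within 6 mm in height, 12 mm off the axis, upright within 11 degrees); the iron candlestick is upright within 5 degrees and 40 mm of its start, the ivory candle and wooden candlestick within 30 mm of theirs (z of red_candle in the frame of iron_stick between 0.06 and 0.076 m and horizontal distance between red_candle and iron_stick below 0.012 m and angle between red_candle's own z axis and vertical below 0.2 rad and angle between iron_stick's own z axis and vertical below 0.1 rad and distance of iron_stick from where it was at the start of the episode below 0.04 m and linear speed of red_candle below 0.05 m/s and distance of each of ivory_candle, wood_stick from where it was at the start of the episode below 0.03 m); the robot touches nothing.
It fails at once if the ivory candle is moved or tipped over (distance of ivory_candle from where it was at the start of the episode above 0.03 m or angle between ivory_candle's own z axis and vertical above 0.5 rad).
It fails at once if the wooden candlestick is moved or tipped over (distance of wood_stick from where it was at the start of the episode above 0.03 m or angle between wood_stick's own z axis and vertical above 0.5 rad).
It fails at once if the iron candlestick is tipped over (angle between iron_stick's own z axis and vertical above 0.5 rad).
It also fails if it takes over 40 s, if anything falls off the work surface, if the arm or the gripper's body presses on something with over 40 N, if the wrist force passes 120 N, or if a joint passes its speed limit or range.

## Working session

There is one attempt and no reset: what is moved stays moved. The work goes in short steps, Python scripts to look and compute and a shell command to move; the robot and the scene stay as the last step left them, time stands still between calls to the robot, and variables do not carry over. Pictures are saved under pics/ and viewed, at most 10 in all, crops included, and the job is handed in when it is done.

```bash
mkdir -p pics; python3 - <<'E'
from bench import r
import cv2,numpy as np,pickle
s=r.read_state();print(s['time'],s['ee_pos'],s['eef_rot'],s['width'])
d={}
for n in ("scene","top","wrist"):
    c=r.camera(n);d[n]=c;cv2.imwrite(f'pics/{n}0.png',c['color'][:,:,::-1])
    print(n,c['mtx'].tolist(),c['k1'],c.get('R'),c.get('t'),c.get('hand_eye'))
pickle.dump(d,open('c0.pkl','wb'))
E
```

```text
0.0 [ 0.23908178 -0.57703617  0.23275   ] [ 9.80773190e-01  1.95149708e-01 -1.78262652e-04 -7.13971456e-04] 0.08695017149178519
scene [[469.53900653190743, 0.0, 256.3382221859559], [0.0, 469.53900653190743, 198.74112332856456], [0.0, 0.0, 1.0]] 0.04658223246907211 [[-0.72564383  0.68791936  0.01442144]
 [ 0.42140649  0.46088906 -0.78102359]
 [-0.54392793 -0.56066766 -0.62433499]] [ 0.44670024 -0.25800297  1.26606278] None
top [[392.52284458977437, 0.0, 251.27650832952128], [0.0, 392.52284458977437, 188.65156345528914], [0.0, 0.0, 1.0]] 0.015275315665647448 [[-0.01122924 -0.99993494  0.00200701]
 [-0.99603021  0.01100809 -0.08833262]
 [ 0.08830478 -0.00299095 -0.99608901]] [0.00715328 0.60886735 0.76733666] None
wrist [[280.00764170800255, 0.0, 256.96387613524155], [0.0, 280.00764170800255, 194.44671955822508], [0.0, 0.0, 1.0]] -0.020357257050345676 None None [[ 5.10982577e-04 -9.57675440e-01 -2.87849770e-01  7.78262604e-02]
 [ 9.99999860e-01  4.49627132e-04  2.79262491e-04  3.80934326e-05]
 [-1.38017763e-04 -2.87849872e-01  9.57675536e-01 -1.50997459e-01]
 [ 0.00000000e+00  0.00000000e+00  0.00000000e+00  1.00000000e+00]]
```

View pics/top0.png

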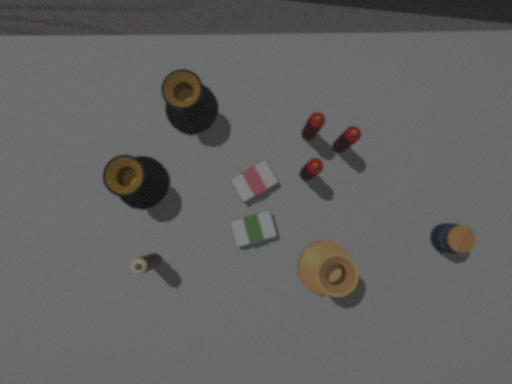

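View pics/scene0.png

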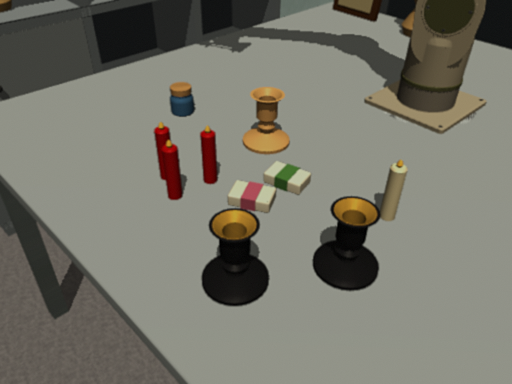

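The top view has the three red candles at the upper right, with flames near (314,162), (320,117) and (353,131). The iron sticks have their rims at (125,175) and (182,90), the ivory candle is at (140,265), and the wooden stick's rim is at (338,275). The nearest red candle is the one at (314,165), and the leftmost iron stick is the one at (125,175).

```bash
cat > h.py <<'E'
import numpy as np,cv2
from scipy.spatial.transform import Rotation as Ro
def ray(c,px,s=None):
    K=c['mtx'];k=c['k1']
    d=np.array([(px[0]-K[0,2])/K[0,0],(px[1]-K[1,2])/K[1,1]]);u=d.copy()
    for _ in range(20): u=d/(1+k*(u@u))
    v=np.array([u[0],u[1],1.])
    if c.get('hand_eye') is not None:
        H=c['hand_eye'];R=Ro.from_quat(s['eef_rot']).as_matrix()
        return R@H[:3,3]+s['ee_pos'],R@(H[:3,:3]@v)
    return -c['R'].T@c['t'],c['R'].T@v
def onz(c,px,z,s=None):
    o,d=ray(c,px,s);return o+d*(z-o[2])/d[2]
def blobs(m,amin):
    n,l,st,ce=cv2.connectedComponentsWithStats(m.astype(np.uint8))
    return [(st[i],ce[i],l==i) for i in range(1,n) if st[i,4]>=amin]
E
python3 - <<'E'
import pickle;from h import *
d=pickle.load(open('c0.pkl','rb'))
for n in('top','scene'):
    c=d[n];h=cv2.cvtColor(c['color'],cv2.COLOR_RGB2HSV).astype(int);H,S,V=h[...,0],h[...,1],h[...,2]
    print(n)
    red=((H<6)|(H>174))&(S>180)&(V>60)
    for st,ce,_ in blobs(red,40): print(' red',st,ce)
    y=(H>8)&(H<35)&(S>130)&(V>60)
    for st,ce,m in blobs(y,4):
        z=.123 if st[4]<60 else .12
        hull=cv2.convexHull(np.argwhere(m)[:,::-1].astype(np.int32))
        p=ce
        if st[4]>300: p=cv2.fitEllipse(hull)[0]
        print(' yel',st,np.round(p,1),onz(c,p,z).round(4))
E
```

```text
top
 yel [165  72  35  35 740] [181.7  88.9] [0.7847 0.1255 0.12  ]
 yel [315 116   6   6  27] [317.5 118.1] [ 0.7269 -0.1204  0.123 ]
 yel [351 130   6   6  31] [353.5 132.4] [ 0.6999 -0.1845  0.123 ]
 yel [106 158  37  36 878] [123.7 175.3] [0.6271 0.2283 0.12  ]
 yel [313 162   6   7  29] [315.2 164.9] [ 0.6418 -0.1141  0.123 ]
 yel [136 265   3   4   9] [136.9 266.3] [0.4667 0.2015 0.123 ]
scene
 red [ 155  127   26   72 1035] [167.97198068 162.66086957]
 red [201 131  15  52 628] [208.59872611 156.27707006]
 yel [ 0  0 10  5 32] [3.5 1.3] [ 0.6258 -1.1275  0.123 ]
 yel [402  11  13  20 146] [408.8  21.2] [-0.1971 -0.2013  0.12  ]
 yel [170  83  21  14 238] [180.2  89.1] [ 0.5762 -0.2881  0.12  ]
 yel [251  87  33  17 409] [267.   94.8] [ 0.4523 -0.1412  0.12  ]
 yel [ 243  104   46   50 1313] [267. 129.] [ 0.5547 -0.0368  0.12  ]
 yel [158 122   6   7  31] [160.6 125.4] [ 0.7016 -0.1804  0.123 ]
 yel [204 126   7   7  32] [207.1 129.3] [ 0.6443 -0.1094  0.123 ]
 yel [166 139   7   9  41] [168.5 143.2] [ 0.728  -0.1172  0.123 ]
 yel [397 160   6   7  33] [399.8 163.3] [0.4697 0.2054 0.123 ]
 yel [334 197  44  29 968] [355.1 211.2] [0.628  0.2303 0.12  ]
 yel [ 212  209   45   31 1082] [233.8 224.3] [0.7847 0.1276 0.12  ]
```

```bash

python3 -m crank '[{"claw":-1,"dx":0.5,"dy":-0.25},{"claw":-1,"dx":1,"dy":-0.5},{"claw":-1,"dx":1,"dy":-0.5},{"claw":-1,"dx":1,"dy":-0.5},{"claw":-1,"dx":1,"dy":-0.5},{"claw":-1,"dx":1,"dy":-0.5},{"claw":-1,"dx":1,"dy":-0.5},{"claw":-1,"dx":1,"dy":-0.5}]' 15
python3 -m crank '[{"claw":-1,"dx":1,"dy":-0.5},{"claw":-1,"dx":1,"dy":-0.5},{"claw":-1,"dx":1,"dy":-0.5},{"claw":-1,"dx":1,"dy":-0.5},{"claw":-1,"dx":1,"dy":-0.5},{"claw":-1,"dx":1,"dy":-0.5},{"claw":-1,"dx":1,"dy":-0.5},{"claw":-1,"dx":1,"dy":-0.5}]'
python3 -m crank '[{"claw":-1,"dx":1,"dy":-0.5},{"claw":-1,"dx":1,"dy":-0.5},{"claw":-1,"az":-1},{"claw":-1,"az":-1},{"claw":-1,"az":-1},{"claw":-1,"az":-1},{"claw":-1,"az":-1},{"claw":-1,"az":-1}]'
python3 -m crank '[{"claw":-1,"az":-1},{"claw":-1,"az":-1},{"claw":-1,"az":-1},{"claw":-1,"az":-1},{"claw":-1,"az":-1},{"claw":-1,"az":-1},{"claw":-1,"az":-1},{"claw":-1,"az":-1}]'
python3 -m crank '[{"claw":-1,"az":-1},{"claw":-1,"az":-1},{"claw":-1,"az":-1},{"claw":-1,"az":-1},{"claw":-1,"az":-1},{"claw":-1},{"claw":-1}]'
```

```text
invalid input at $[0]: expected keys claw, dx, dy, dz, ax, ay, az
invalid input at $[0]: expected keys claw, dx, dy, dz, ax, ay, az
invalid input at $[0]: expected keys claw, dx, dy, dz, ax, ay, az
invalid input at $[0]: expected keys claw, dx, dy, dz, ax, ay, az
invalid input at $[0]: expected keys claw, dx, dy, dz, ax, ay, az
```

```bash

python3 -m crank '[{"claw":-1,"dx":0.5,"dy":-0.25,"dz":0,"ax":0,"ay":0,"az":0},{"claw":-1,"dx":1,"dy":-0.5,"dz":0,"ax":0,"ay":0,"az":0},{"claw":-1,"dx":1,"dy":-0.5,"dz":0,"ax":0,"ay":0,"az":0},{"claw":-1,"dx":1,"dy":-0.5,"dz":0,"ax":0,"ay":0,"az":0},{"claw":-1,"dx":1,"dy":-0.5,"dz":0,"ax":0,"ay":0,"az":0},{"claw":-1,"dx":1,"dy":-0.5,"dz":0,"ax":0,"ay":0,"az":0},{"claw":-1,"dx":1,"dy":-0.5,"dz":0,"ax":0,"ay":0,"az":0},{"claw":-1,"dx":1,"dy":-0.5,"dz":0,"ax":0,"ay":0,"az":0}]' 15
python3 -m crank '[{"claw":-1,"dx":1,"dy":-0.5,"dz":0,"ax":0,"ay":0,"az":0},{"claw":-1,"dx":1,"dy":-0.5,"dz":0,"ax":0,"ay":0,"az":0},{"claw":-1,"dx":1,"dy":-0.5,"dz":0,"ax":0,"ay":0,"az":0},{"claw":-1,"dx":1,"dy":-0.5,"dz":0,"ax":0,"ay":0,"az":0},{"claw":-1,"dx":1,"dy":-0.5,"dz":0,"ax":0,"ay":0,"az":0},{"claw":-1,"dx":1,"dy":-0.5,"dz":0,"ax":0,"ay":0,"az":0},{"claw":-1,"dx":1,"dy":-0.5,"dz":0,"ax":0,"ay":0,"az":0},{"claw":-1,"dx":1,"dy":-0.5,"dz":0,"ax":0,"ay":0,"az":0}]'
python3 -m crank '[{"claw":-1,"dx":1,"dy":-0.5,"dz":0,"ax":0,"ay":0,"az":0},{"claw":-1,"dx":1,"dy":-0.5,"dz":0,"ax":0,"ay":0,"az":0},{"claw":-1,"dx":0,"dy":0,"dz":0,"ax":0,"ay":0,"az":-1},{"claw":-1,"dx":0,"dy":0,"dz":0,"ax":0,"ay":0,"az":-1},{"claw":-1,"dx":0,"dy":0,"dz":0,"ax":0,"ay":0,"az":-1},{"claw":-1,"dx":0,"dy":0,"dz":0,"ax":0,"ay":0,"az":-1},{"claw":-1,"dx":0,"dy":0,"dz":0,"ax":0,"ay":0,"az":-1},{"claw":-1,"dx":0,"dy":0,"dz":0,"ax":0,"ay":0,"az":-1}]'
python3 -m crank '[{"claw":-1,"dx":0,"dy":0,"dz":0,"ax":0,"ay":0,"az":-1},{"claw":-1,"dx":0,"dy":0,"dz":0,"ax":0,"ay":0,"az":-1},{"claw":-1,"dx":0,"dy":0,"dz":0,"ax":0,"ay":0,"az":-1},{"claw":-1,"dx":0,"dy":0,"dz":0,"ax":0,"ay":0,"az":-1},{"claw":-1,"dx":0,"dy":0,"dz":0,"ax":0,"ay":0,"az":-1},{"claw":-1,"dx":0,"dy":0,"dz":0,"ax":0,"ay":0,"az":-1},{"claw":-1,"dx":0,"dy":0,"dz":0,"ax":0,"ay":0,"az":-1},{"claw":-1,"dx":0,"dy":0,"dz":0,"ax":0,"ay":0,"az":-1}]'
python3 -m crank '[{"claw":-1,"dx":0,"dy":0,"dz":0,"ax":0,"ay":0,"az":-1},{"claw":-1,"dx":0,"dy":0,"dz":0,"ax":0,"ay":0,"az":-1},{"claw":-1,"dx":0,"dy":0,"dz":0,"ax":0,"ay":0,"az":-1},{"claw":-1,"dx":0,"dy":0,"dz":0,"ax":0,"ay":0,"az":-1},{"claw":-1,"dx":0,"dy":0,"dz":0,"ax":0,"ay":0,"az":0},{"claw":-1,"dx":0,"dy":0,"dz":0,"ax":0,"ay":0,"az":0}]'
python3 - <<'E'
from h import *; from bench import r
s=r.read_state();c=r.camera('wrist');cv2.imwrite('pics/w1.png',c['color'][:,:,::-1])
R=Ro.from_quat(s['eef_rot']).as_matrix();print(s['time'],s['ee_pos'],R.round(3).tolist(),s['joint_positions'])
h=cv2.cvtColor(c['color'],cv2.COLOR_RGB2HSV).astype(int);H,S,V=h[...,0],h[...,1],h[...,2]
for st,ce,m in blobs((H>18)&(H<35)&(S>130)&(V>60),10):
    p=onz(c,ce,.123,s); print(st,ce,p, 'tool',(R.T@(p-s['ee_pos']))/.03)
E
```

```text
time: 0.82
ee_pos: [0.4048, -0.3859, 0.2335]
eef_rot: [0.981, 0.195, -0.0, -0.0]
ft_force: [0.5, -0.8, -0.8]
width: 0.0872
grip_force: 0.0
time: 1.48
ee_pos: [0.5806, -0.1833, 0.2334]
eef_rot: [0.981, 0.195, -0.0, 0.0]
ft_force: [0.7, -0.5, 0.9]
width: 0.087
grip_force: 0.0
time: 2.15
ee_pos: [0.6237, -0.1339, 0.2332]
eef_rot: [0.871, 0.491, -0.0, -0.0]
ft_force: [-0.3, -0.7, -0.9]
width: 0.0871
grip_force: 0.0
time: 2.82
ee_pos: [0.6236, -0.134, 0.2332]
eef_rot: [0.596, 0.803, -0.0, -0.0]
ft_force: [0.9, 0.3, 0.6]
width: 0.0871
grip_force: 0.0
time: 3.32
ee_pos: [0.6237, -0.134, 0.2333]
eef_rot: [0.42, 0.907, 0.0, -0.0]
ft_force: [0.4, -0.2, 0.4]
width: 0.0871
grip_force: 0.0
3.3167 [ 0.62366301 -0.13404119  0.23325432] [[-0.647, 0.763, -0.0], [0.763, 0.647, 0.0], [0.0, -0.0, -1.0]] [ 0.64605843  0.44581906 -0.69407516  1.39447093  0.28330099  1.40237277
  0.65670808]
[280 186  10  11  86] [284.5 191. ] [ 0.64009661 -0.11410792  0.123     ] tool [0.15051189 0.84811671 3.67508941]
[ 94 253  13  46 154] [ 97.81818182 277.16233766] [ 0.55137957 -0.31635326  0.123     ] tool [-3.07684239 -5.76833208  3.67454408]
[404 255  17  44 304] [413.95723684 278.51644737] [ 0.81295387 -0.09655632  0.123     ] tool [-3.13109267  5.62021773  3.67281815]
[396 257  10   4  18] [400.27777778 259.05555556] [ 0.7833424  -0.09047995  0.123     ] tool [-2.33806587  4.9986079   3.67328766]
```

View pics/w1.png

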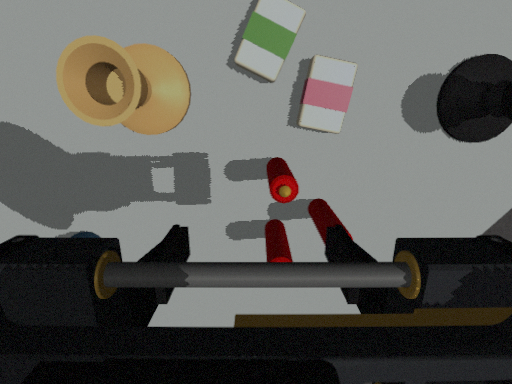

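The view shows the target flame at (284,190), just off the tool axis. The other two candles are on the tool's −x side, clear of the line along which the fingers close. I'll centre the gripper, lower it and grip.

```bash

python3 -m crank '[{"claw":-1,"dx":0.15,"dy":0.88,"dz":0,"ax":0,"ay":0,"az":0},{"claw":-1,"dx":0,"dy":0,"dz":0,"ax":0,"ay":0,"az":0},{"claw":-1,"dx":0,"dy":0,"dz":1,"ax":0,"ay":0,"az":0},{"claw":-1,"dx":0,"dy":0,"dz":1,"ax":0,"ay":0,"az":0},{"claw":-1,"dx":0,"dy":0,"dz":1,"ax":0,"ay":0,"az":0},{"claw":-1,"dx":0,"dy":0,"dz":1,"ax":0,"ay":0,"az":0},{"claw":-1,"dx":0,"dy":0,"dz":0.95,"ax":0,"ay":0,"az":0},{"claw":-1,"dx":0,"dy":0,"dz":0,"ax":0,"ay":0,"az":0}]' 15
python3 -m crank '[{"claw":1,"dx":0,"dy":0,"dz":0,"ax":0,"ay":0,"az":0},{"claw":1,"dx":0,"dy":0,"dz":0,"ax":0,"ay":0,"az":0},{"claw":1,"dx":0,"dy":0,"dz":0,"ax":0,"ay":0,"az":0},{"claw":1,"dx":0,"dy":0,"dz":0,"ax":0,"ay":0,"az":0},{"claw":1,"dx":0,"dy":0,"dz":0,"ax":0,"ay":0,"az":0},{"claw":1,"dx":0,"dy":0,"dz":0,"ax":0,"ay":0,"az":0},{"claw":1,"dx":0,"dy":0,"dz":0,"ax":0,"ay":0,"az":0},{"claw":1,"dx":0,"dy":0,"dz":0,"ax":0,"ay":0,"az":0}]' 15
```

```text
time: 4.03
ee_pos: [0.6375, -0.1132, 0.079]
eef_rot: [0.42, 0.908, -0.001, -0.004]
ft_force: [-0.6, -0.5, -2.5]
width: 0.0868
grip_force: 0.0
time: 4.7
ee_pos: [0.641, -0.1134, 0.0853]
eef_rot: [0.419, 0.908, -0.0, 0.0]
ft_force: [0.6, 0.6, 0.5]
width: 0.0417
grip_force: 0.0
```

```bash

python3 -m crank '[{"claw":1,"dx":0,"dy":0,"dz":0,"ax":0,"ay":0,"az":0},{"claw":1,"dx":0,"dy":0,"dz":0,"ax":0,"ay":0,"az":0},{"claw":1,"dx":0,"dy":0,"dz":0,"ax":0,"ay":0,"az":0},{"claw":1,"dx":0,"dy":0,"dz":0,"ax":0,"ay":0,"az":0},{"claw":1,"dx":0,"dy":0,"dz":0,"ax":0,"ay":0,"az":0},{"claw":1,"dx":0,"dy":0,"dz":0,"ax":0,"ay":0,"az":0}]' 15
```

```text
time: 5.2
ee_pos: [0.6409, -0.1134, 0.085]
eef_rot: [0.419, 0.908, -0.0, -0.0]
ft_force: [-0.2, 0.2, 0.2]
width: 0.0294
grip_force: 15.0
```

```bash

python3 -m crank '[{"claw":1,"dx":0,"dy":0,"dz":-0.4,"ax":0,"ay":0,"az":0},{"claw":1,"dx":0,"dy":0,"dz":-0.8,"ax":0,"ay":0,"az":0},{"claw":1,"dx":0,"dy":0,"dz":-1,"ax":0,"ay":0,"az":0},{"claw":1,"dx":0,"dy":0,"dz":-1,"ax":0,"ay":0,"az":0},{"claw":1,"dx":0,"dy":0,"dz":-1,"ax":0,"ay":0,"az":0},{"claw":1,"dx":0,"dy":0,"dz":-0.8,"ax":0,"ay":0,"az":0},{"claw":1,"dx":0,"dy":0,"dz":-0.5,"ax":0,"ay":0,"az":0},{"claw":1,"dx":0,"dy":0,"dz":0,"ax":0,"ay":0,"az":0}]' 20
python3 -m crank '[{"claw":1,"dx":0.3,"dy":0.23,"dz":0,"ax":0,"ay":0,"az":0},{"claw":1,"dx":0.6,"dy":0.46,"dz":0,"ax":0,"ay":0,"az":0},{"claw":1,"dx":0.75,"dy":0.585,"dz":0,"ax":0,"ay":0,"az":0},{"claw":1,"dx":0.75,"dy":0.585,"dz":0,"ax":0,"ay":0,"az":0},{"claw":1,"dx":0.75,"dy":0.585,"dz":0,"ax":0,"ay":0,"az":0},{"claw":1,"dx":0.75,"dy":0.585,"dz":0,"ax":0,"ay":0,"az":0},{"claw":1,"dx":0.75,"dy":0.585,"dz":0,"ax":0,"ay":0,"az":0},{"claw":1,"dx":0.75,"dy":0.585,"dz":0,"ax":0,"ay":0,"az":0}]'
python3 -m crank '[{"claw":1,"dx":0.75,"dy":0.585,"dz":0,"ax":0,"ay":0,"az":0},{"claw":1,"dx":0.75,"dy":0.585,"dz":0,"ax":0,"ay":0,"az":0},{"claw":1,"dx":0.75,"dy":0.585,"dz":0,"ax":0,"ay":0,"az":0},{"claw":1,"dx":0.75,"dy":0.585,"dz":0,"ax":0,"ay":0,"az":0},{"claw":1,"dx":0.6,"dy":0.46,"dz":0,"ax":0,"ay":0,"az":0},{"claw":1,"dx":0,"dy":0,"dz":0,"ax":0,"ay":0,"az":0},{"claw":1,"dx":0,"dy":0,"dz":0,"ax":0,"ay":0,"az":0},{"claw":1,"dx":0,"dy":0,"dz":0,"ax":0,"ay":0,"az":0}]'
python3 - <<'E'
from h import *; from bench import r
s=r.read_state();R=Ro.from_quat(s['eef_rot']).as_matrix();print(s['time'],s['ee_pos'],R.round(3).tolist(),s['width'])
ims=[]
for n in('scene','top','wrist'):
    c=r.camera(n);ims.append(c['color'])
    if n=='wrist': cv2.imwrite('pics/w2.png',c['color'][:,:,::-1])
    h=cv2.cvtColor(c['color'],cv2.COLOR_RGB2HSV).astype(int);H,S,V=h[...,0],h[...,1],h[...,2]
    print(n,'red',[(st.tolist(),ce.round(1)) for st,ce,m in blobs(((H<6)|(H>174))&(S>150)&(V>35),30)])
    print(n,'yel',[(st.tolist(),ce.round(1)) for st,ce,m in blobs((H>10)&(H<35)&(S>130)&(V>60),8)])
cv2.imwrite('pics/st2.png',np.hstack([ims[0][0:360,150:512],ims[1][40:400,0:340]])[:,:,::-1])
E
```

```text
time: 5.87
ee_pos: [0.6423, -0.113, 0.255]
eef_rot: [0.419, 0.908, 0.001, 0.003]
ft_force: [0.6, 0.7, -0.4]
width: 0.0297
grip_force: 20.0
time: 6.53
ee_pos: [0.6302, 0.0938, 0.2486]
eef_rot: [0.418, 0.908, -0.001, -0.001]
ft_force: [0.4, 0.1, -1.9]
width: 0.0296
grip_force: 20.0
time: 7.2
ee_pos: [0.6248, 0.2279, 0.2489]
eef_rot: [0.419, 0.908, -0.001, -0.0]
ft_force: [-0.1, 0.1, -0.9]
width: 0.0298
grip_force: 20.0
7.2 [0.62479742 0.2279433  0.24892473] [[-0.65, 0.76, -0.001], [0.76, 0.65, -0.001], [0.0, -0.002, -1.0]] 0.029765251511818795
scene red [([155, 127, 27, 72, 1092], array([168.4, 163.3])), ([350, 132, 26, 61, 835], array([361.9, 168. ]))]
scene yel [([0, 0, 11, 5, 38], array([3.8, 1.5])), ([350, 76, 11, 9, 40], array([353.5,  79.1])), ([170, 83, 21, 14, 234], array([180.2,  89.1])), ([243, 87, 46, 67, 1777], array([266.1, 123.9])), ([353, 100, 3, 9, 22], array([354. , 103.8])), ([158, 122, 6, 7, 30], array([160.7, 125.3])), ([166, 139, 6, 8, 38], array([168.4, 143. ])), ([397, 160, 6, 7, 32], array([399.7, 163.4])), ([333, 198, 45, 28, 949], array([355. , 211.6])), ([212
[... 808 characters left out ...]
5. ])), ([312, 252, 12, 48, 306], array([318.8, 276.1])), ([245, 288, 24, 12, 218], array([256.5, 292.7])), ([167, 309, 264, 17, 1864], array([308.5, 318.3])), ([130, 314, 37, 12, 149], array([147.1, 319.2])), ([147, 320, 15, 6, 29], array([154.3, 323.8])), ([407, 382, 5, 2, 8], array([409. , 382.5]))]Traceback (most recent call last):
  File "<stdin>", line 10, in <module>
    return _nx.concatenate(arrs, 1, dtype=dtype, casting=casting)
           ~~~~~~~~~~~~~~~^^^^^^^^^^^^^^^^^^^^^^^^^^^^^^^^^^^^^^^
ValueError: all the input array dimensions except for the concatenation axis must match exactly, but along dimension 0, the array at index 0 has size 360 and the array at index 1 has size 344
```

View pics/w2.png

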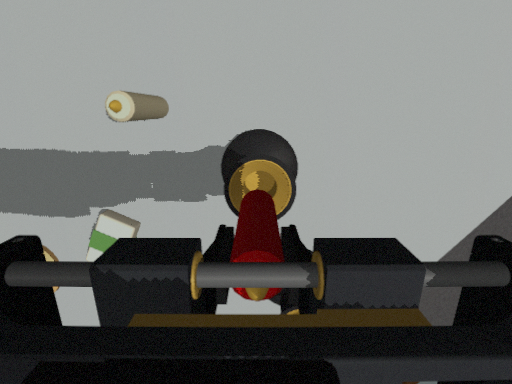

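```bash
ls -la pics/
```

```text
total 1376
drwxr-xr-x 2 agent agent   4096 Dec  3 04:24 .
drwxr-xr-x 3 agent agent   4096 Dec  3 04:22 ..
-rw-r--r-- 1 agent agent 228302 Dec  3 04:21 scene0.png
-rw-r--r-- 1 agent agent 268093 Dec  3 04:21 top0.png
-rw-r--r-- 1 agent agent 308108 Dec  3 04:23 w1.png
-rw-r--r-- 1 agent agent 288514 Dec  3 04:24 w2.png
-rw-r--r-- 1 agent agent 295155 Dec  3 04:21 wrist0.png
```

The wrist view shows the held candle running straight from its flame near (256,292) to its base near (258,192). The gold socket rim is around (260,188). I'll compare the candle's axis with the socket's centre.

```bash
cat > axis.py <<'E'
from h import *; from bench import r
s=r.read_state();R=Ro.from_quat(s['eef_rot']).as_matrix()
A=[];B=[]
for n,lo,hi in(('scene',.15,.95),('wrist',.3,.7)):
    c=r.camera(n)
    h=cv2.cvtColor(c['color'],cv2.COLOR_RGB2HSV).astype(int);H,S,V=h[...,0],h[...,1],h[...,2]
    bl=[b for b in blobs(((H<6)|(H>174))&(S>150)&(V>35),300) if n=='wrist' or b[1][0]>300]
    st,ce,m=max(bl,key=lambda b:b[0][4]);print(n,st)
    for y in range(int(st[1]+.35*st[3]),int(st[1]+.8*st[3])):
        xs=np.nonzero(m[y])[0];o,d=ray(c,((xs[0]+xs[-1])/2,y),s)
        N=np.array([-d[1],d[0]]);N/=np.linalg.norm(N)
        t=((s['ee_pos']-o)[:2]@d[:2])/(d[:2]@d[:2]);z=o[2]+t*d[2]
        A.append([*N,*(N*(z-.16))]);B.append(N@o[:2])
    g=(H>10)&(H<35)&(S>130)&(V>60)
    st,ce,m=min(blobs(g,200),key=lambda b:np.linalg.norm(b[1]-((355,211) if n=='scene' else (260,183))))
    P=cv2.convexHull(np.argwhere(m)[:,::-1].astype(np.int32))
    if n=='wrist': P=P[P[:,0,1]<192]
    p=cv2.fitEllipse(P)[0] if len(P)>4 else ce;rim=onz(c,p,.12,s);print('rim',p,rim.round(4))
    if n=='wrist':
        X=np.array([onz(c,q[0],.12,s)[:2] for q in P]);u=np.linalg.lstsq(np.c_[2*X,np.ones(len(X))],(X**2).sum(1),rcond=None)[0]
        print('circle',u[:2],np.sqrt(u[2]+u[:2]@u[:2]))
A=np.array(A);B=np.array(B)
u=np.linalg.lstsq(A[:,:2],B,rcond=None)[0];u4=np.linalg.lstsq(A,B,rcond=None)[0]
print('t',s['time'],'tcp',s['ee_pos'],'axis',u,'axis at z.16, slope',u4)
for q in((.6275,.2293),rim[:2]): print('tool step to',q,(R.T@np.r_[np.array(q)-u,0])[:2]/.03)
E
python3 axis.py
```

```text
scene [350 131  25  61 839]
rim (355.10418701171875, 211.63943481445312) [0.6288 0.231  0.12  ]
wrist [ 230  190   55   73 2862]
rim (259.3934020996094, 190.49490356445312) [0.6268 0.2272 0.12  ]
circle [0.62669235 0.22733638] 0.032809654414744635
t 7.35 tcp [0.62549822 0.2269123  0.24965134] axis [0.62483006 0.22552697] axis at z.16, slope [ 0.62402198  0.22703779  0.02140993 -0.03423886]
tool step to (0.6275, 0.2293) [0.03809449 0.14928813]
tool step to [0.62675798 0.22720281] [0.00088913 0.08514433]
```

```bash

python3 -m crank '[{"claw":1,"dx":0.02,"dy":0.11,"dz":0,"ax":0,"ay":0,"az":0},{"claw":1,"dx":0,"dy":0,"dz":0.4,"ax":0,"ay":0,"az":0},{"claw":1,"dx":0,"dy":0,"dz":0.5,"ax":0,"ay":0,"az":0},{"claw":1,"dx":0,"dy":0,"dz":0.5,"ax":0,"ay":0,"az":0},{"claw":1,"dx":0,"dy":0,"dz":0.4,"ax":0,"ay":0,"az":0},{"claw":1,"dx":0,"dy":0,"dz":0.2,"ax":0,"ay":0,"az":0},{"claw":1,"dx":0,"dy":0,"dz":0,"ax":0,"ay":0,"az":0},{"claw":1,"dx":0,"dy":0,"dz":0,"ax":0,"ay":0,"az":0}]'
python3 -m crank '[{"claw":1,"dx":0,"dy":0,"dz":0.15,"ax":0,"ay":0,"az":0},{"claw":1,"dx":0,"dy":0,"dz":0.15,"ax":0,"ay":0,"az":0},{"claw":1,"dx":0,"dy":0,"dz":0,"ax":0,"ay":0,"az":0},{"claw":1,"dx":0,"dy":0,"dz":0,"ax":0,"ay":0,"az":0}]'
python3 - <<'E'
from bench import r;import cv2
c=r.camera('scene');cv2.imwrite('pics/s3.png',cv2.resize(c['color'][80:300,270:440,::-1],None,fx=2.7,fy=2.7))
E
```

```text
time: 8.12
ee_pos: [0.6274, 0.231, 0.19]
eef_rot: [0.419, 0.908, -0.0, -0.0]
ft_force: [0.9, 0.3, 0.1]
width: 0.0297
grip_force: 20.0
time: 8.45
ee_pos: [0.6273, 0.2309, 0.1809]
eef_rot: [0.419, 0.908, -0.0, -0.0]
ft_force: [-0.3, -0.9, -1.1]
width: 0.0294
grip_force: 20.0
```

View pics/s3.png

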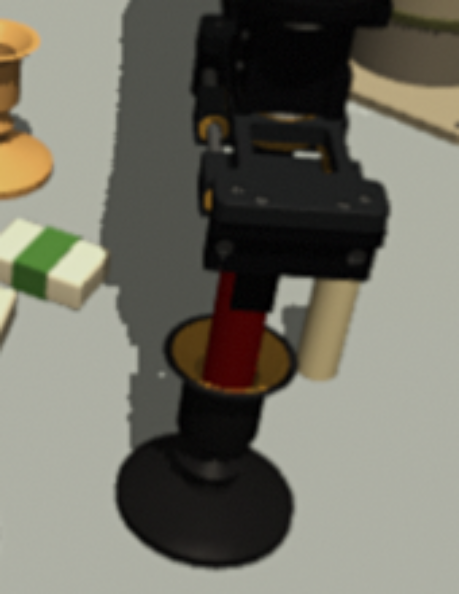

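The candle's base is inside the funnel and roughly centred, with no side force. I'll keep lowering it slowly.

```bash

python3 -m crank '[{"claw":1,"dx":0,"dy":0,"dz":0.2,"ax":0,"ay":0,"az":0},{"claw":1,"dx":0,"dy":0,"dz":0.2,"ax":0,"ay":0,"az":0},{"claw":1,"dx":0,"dy":0,"dz":0.2,"ax":0,"ay":0,"az":0},{"claw":1,"dx":0,"dy":0,"dz":0.15,"ax":0,"ay":0,"az":0},{"claw":1,"dx":0,"dy":0,"dz":0,"ax":0,"ay":0,"az":0},{"claw":1,"dx":0,"dy":0,"dz":0,"ax":0,"ay":0,"az":0}]'
```

```text
time: 9.0
ee_pos: [0.6272, 0.2308, 0.1581]
eef_rot: [0.419, 0.908, -0.0, -0.0]
ft_force: [-0.1, 0.4, -0.8]
width: 0.0296
grip_force: 20.0
```

```bash

python3 -m crank '[{"claw":1,"dx":0,"dy":0,"dz":0.05,"ax":0,"ay":0,"az":0},{"claw":1,"dx":0,"dy":0,"dz":0,"ax":0,"ay":0,"az":0},{"claw":1,"dx":0,"dy":0,"dz":0,"ax":0,"ay":0,"az":0}]'
python3 -m crank '[{"claw":1,"dx":0,"dy":0,"dz":0.04,"ax":0,"ay":0,"az":0},{"claw":1,"dx":0,"dy":0,"dz":0,"ax":0,"ay":0,"az":0},{"claw":1,"dx":0,"dy":0,"dz":0,"ax":0,"ay":0,"az":0}]'
```

```text
time: 9.25
ee_pos: [0.6275, 0.231, 0.1572]
eef_rot: [0.419, 0.908, 0.0, 0.0]
ft_force: [0.1, -0.1, -1.2]
width: 0.0298
grip_force: 20.0
time: 9.5
ee_pos: [0.6274, 0.2309, 0.1558]
eef_rot: [0.419, 0.908, -0.0, 0.0]
ft_force: [-0.5, 0.1, -0.8]
width: 0.0298
grip_force: 20.0
```

```bash

python3 -m crank '[{"claw":1,"dx":0,"dy":0,"dz":0.03,"ax":0,"ay":0,"az":0},{"claw":1,"dx":0,"dy":0,"dz":0,"ax":0,"ay":0,"az":0},{"claw":1,"dx":0,"dy":0,"dz":0,"ax":0,"ay":0,"az":0}]'
python3 -m crank '[{"claw":-1,"dx":0,"dy":0,"dz":0,"ax":0,"ay":0,"az":0},{"claw":-1,"dx":0,"dy":0,"dz":0,"ax":0,"ay":0,"az":0},{"claw":-1,"dx":0,"dy":0,"dz":0,"ax":0,"ay":0,"az":0},{"claw":-1,"dx":0,"dy":0,"dz":0,"ax":0,"ay":0,"az":0},{"claw":-1,"dx":0,"dy":0,"dz":0,"ax":0,"ay":0,"az":0},{"claw":-1,"dx":0,"dy":0,"dz":0,"ax":0,"ay":0,"az":0},{"claw":-1,"dx":0,"dy":0,"dz":0,"ax":0,"ay":0,"az":0},{"claw":-1,"dx":0,"dy":0,"dz":0,"ax":0,"ay":0,"az":0}]'
python3 -m crank '[{"claw":-1,"dx":0,"dy":0,"dz":-0.3,"ax":0,"ay":0,"az":0},{"claw":-1,"dx":0,"dy":0,"dz":-0.6,"ax":0,"ay":0,"az":0},{"claw":-1,"dx":0,"dy":0,"dz":-1,"ax":0,"ay":0,"az":0},{"claw":-1,"dx":0,"dy":0,"dz":-1,"ax":0,"ay":0,"az":0},{"claw":-1,"dx":0,"dy":0,"dz":-1,"ax":0,"ay":0,"az":0},{"claw":-1,"dx":0,"dy":0,"dz":-0.6,"ax":0,"ay":0,"az":0},{"claw":-1,"dx":0,"dy":0,"dz":0,"ax":0,"ay":0,"az":0},{"claw":-1,"dx":0,"dy":0,"dz":0,"ax":0,"ay":0,"az":0}]'
python3 - <<'E'
from h import *; from bench import r
c=r.camera('scene');cv2.imwrite('pics/s4.png',cv2.resize(c['color'][80:300,200:440,::-1],None,fx=2.5,fy=2.5))
h=cv2.cvtColor(c['color'],cv2.COLOR_RGB2HSV).astype(int);H,S,V=h[...,0],h[...,1],h[...,2]
for st,ce,m in blobs((H>10)&(H<35)&(S>130)&(V>60),10):
  if ce[0]>320 and ce[1]>90: print(st,ce.round(1),onz(c,ce,.193),onz(c,ce,.123))
E
```

```text
time: 9.75
ee_pos: [0.6275, 0.231, 0.155]
eef_rot: [0.419, 0.908, 0.0, 0.0]
ft_force: [0.1, 0.6, -0.6]
width: 0.0297
grip_force: 20.0
time: 10.42
ee_pos: [0.6274, 0.2309, 0.1549]
eef_rot: [0.419, 0.908, -0.0, 0.0]
ft_force: [0.3, -0.6, 0.4]
width: 0.0751
grip_force: 0.0
time: 11.08
ee_pos: [0.6276, 0.2313, 0.2917]
eef_rot: [0.419, 0.908, 0.001, 0.001]
ft_force: [0.4, -0.3, -0.6]
width: 0.0868
grip_force: 0.0
[397 160   6   7  32] [399.7 163.4] [0.56927606 0.25358318 0.193     ] [0.47002847 0.20544132 0.123     ]
[359 170   8   9  47] [362.8 174.2] [0.63154713 0.2334601  0.193     ] [0.54349078 0.18170176 0.123     ]
[333 199  15  25 231] [340.4 209.1] [0.71660734 0.26082729 0.193     ] [0.64383786 0.21398732 0.123     ]
[361 202  17  24 224] [369.8 214.2] [0.69690031 0.29269319 0.193     ] [0.62058911 0.25158011 0.123     ]
```

View pics/s4.png

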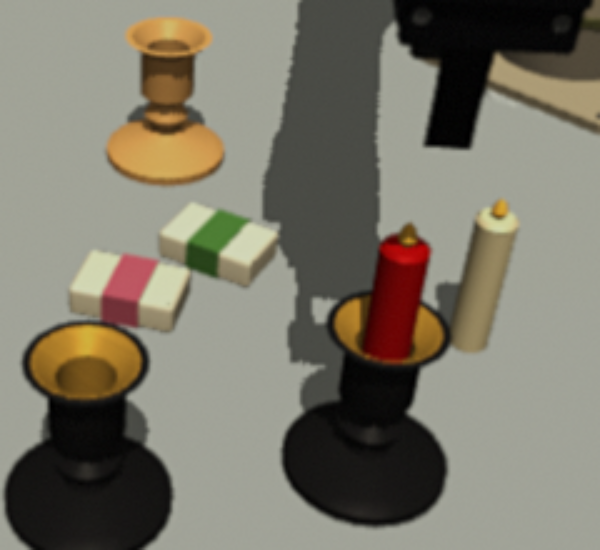

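The red candle stands upright and seated in the leftmost iron stick, released, with its flame at (363,174) in the scene picture. Nothing else has moved.

```bash
python3 -c "
from bench import r
print(r.close_job())"
```

```text
the job is handed in; nothing more can be done
None
```

The red candle stands upright and released in the socket of the leftmost iron candlestick, and I handed the job in after about 11 s of robot time; the judge returned no verdict, so success isn't confirmed.

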